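# Lock the membrane housing into its cradle

### The arm

A 6-joint arm with a two-finger parallel gripper is mounted at the origin on the work surface. World frame = base frame: x ahead of the robot, y to its left, z up, the work surface at z = 0. Lengths are in m, angles in rad, forces in N, time in s.
With the tool pointing down it reaches from about 0.325 to 0.9 m from the base axis. Payload 6.1 kg.
Tool frame: the origin (TCP) lies midway between the tips of the shut fingers; the grasp point (between the pads) lies 19 mm behind it; x points along the fingers, y is the direction in which the jaws open and shut, and the axes are right-handed (so a half turn about x gives the same grasp; the last joint's range is limited). The gripper opens to 85 mm and grips with 20 to 120 N. Pads are 22 mm wide; open, the fingers measure 114 mm over their backs; the gripper's body (76 mm by 85 mm) begins 54 mm behind the grasp point. The pads swing forward as they close: fully open they stand 13 mm farther back than shut.
Start: joints at [-1.362, 0.22, 1.526, -0, 1.395, -0.126], TCP at [0.205, -0.59, 0.193] pointing down, gripper open.
Joint ranges: [-2.98, 2.98], [-0.91, 2.08], [0.09, 2.57], [-1.24, 4.39], [0.2, 2.65], [-2.68, 2.68]. Speed limits (rad/s): [2.57, 2.57, 3.01, 3.14, 3.14, 3.14].

### API

Orientations are given as [roll, pitch, yaw] about the fixed x, y, z axes, in that order (R = Rz(yaw) Ry(pitch) Rx(roll)).
In Python, from plant import movep, move_l, set_joints, gripper_to, hold, inverse_kinematics, observe, get_image, get_calibration, Unreachable, job_done gives the robot as it stands. Calls block until the motion is done:
- movep(position, orientation): joint-space move of the TCP to a pose.
- move_l(position, feed=0.15, rotation=None, max_force=None): straight line of the TCP; rotation=None keeps the orientation; feed is the mean speed in m/s. With max_force (N) it stops when the force on the tool has changed by that much, and returns True; else False.
- set_joints(angles): joint-space move.
- gripper_to(opening, f_grip=None): finger opening in m; f_grip is the grip in N (None keeps the last); returns when the fingers have stopped.
- hold(seconds).
- inverse_kinematics(position, orientation): joint angles nearest the present ones, or None.
- observe(): the state.
- get_image(name): name is "scene" or "top" or "wrist"; returns (picture, depth): 420x560x3 uint8, red, green, blue; 420x560 float32, m along the optical axis (not along the pixel's ray), 0 where there is no reading.
- get_calibration(name): a dict with "intrinsics" (3x3 intrinsics, pixels), "world_from_camera" (4x4, takes a point from camera to world coordinates). Camera axes: x right, y down, z forward; pixel columns grow to the right and rows downward; lengths in m; the calibration is good to about 2 mm. A picture is of the moment at which its call begins: read the wrist's pose just before it. get_calibration takes no time and is no camera call; for the wrist camera it gives the pose at the moment of the call.
A pose or a line that the arm cannot do raises Unreachable and nothing moves.
- job_done(): hands the job in, once; it reports no verdict.
The state is a dict: "time_s": time; "q": joint angles; "joint_velocities": joint speeds; "joint_torque": joint torques, N m; "eef_pos": TCP position; "tcp_rot": TCP orientation; "ft_force": force on the tool from outside, world axes, zero at the start; "torque": the same for the moment, N m; "opening": finger opening in m.
Only numpy, scipy, OpenCV 4.12 (cv2) and the standard library are available. Lean on these libraries where they do the work, as an engineer would, in place of code of your own. Each camera call takes 0.05 s, during which the arm holds its last target. There are 200 camera calls.

### The job

Lock the open clamp of the water-purifier cradle: swing its raised strap down until the ear lies flat round the stud, then push the looped lock pin fully home through the stud's cross hole, from the robot's side with its loop uppermost. Swing the sprung loop over the stud's end until it snaps down shut, let go, and leave the other things on the bench where they are.

Things in the scene. Friction and masses are not known exactly. Their poses are not given: they have to be found in the camera images.
- cradle: Aluminium base plate 300 x 250 x 8 mm screwed to the bench, carrying a white membrane housing (tube 66 mm across, 360 mm long, its axis 55 mm up, top at 97 mm with the straps) along its x. Origin: plate underside, below the tube; x points away from the robot, z up. Two strap clamps: the far one (x +90 mm) is already locked, copy its look; the near one (x -50 mm) is open. Fixed.
- stud_hole (a point): Centre of the cross hole of the near clamp's upright steel stud, 85 mm above the bench; axes as the cradle's. The hole is round, 10 mm wide, runs level along the cradle's x through a block 16 mm thick in x, 18 mm wide in y; stud top 17 mm above the hole. Tube axis 85 mm to its +y side. The shut ear's top is 9 mm below the hole's centre and reaches 15.5 mm to either side in x; beyond that it is free down to the plate.
- strap_hinge (a point): Point on the near strap's hinge line (along the cradle's x), on the far side of the tube from the stud: 131 mm to +y of the hole, 52 mm above the bench.
- strap (a joint): Angle of the near strap, rad: 0 is shut with the ear flat round the stud, growing as the ear lifts away from the stud up and over towards the cradle's +y; opens to 1.75. Stiff hinge: stays where left; takes about 2 to 4 N at the tab to move.
- strap_tab (a point): Middle of the upper face of the near strap's finger tab (31 mm wide along x, 50 mm long, 6 mm thick), the end of the ear beyond the stud; 178 mm from the hinge. Shut, it is 76 mm above the bench, 45 mm beyond the stud's axis and 130 mm from the tube's axis. Axes turn with the strap; its z is the outer face's normal.
- lockpin: Loose steel lock pin with a sprung wire loop, about 100 g. Origin: middle of the head's front face, on the stem's axis, 7 mm above the bench as it lies. x points along the stem to the tip, z up. Head: square bar 14 x 14 mm reaching 36 mm behind the origin, grip it 10 to 20 mm behind the origin across y. Stem 8 mm thick, 30 mm long, last 8 mm tapered. Home: front face against the stud's block, origin 8 mm before the hole's centre, tip 22 mm beyond.
- pin_tip (a point): Point of the lock pin's stem, 30 mm ahead of the pin's origin; axes as the pin's.
- loop (a joint): Angle of the lock pin's wire loop, rad, about a pivot (along the pin's y) 31 mm behind the pin's origin on the stem's axis. 0: laid back from the tip, 31 degrees above level (as it starts); 1.0 straight up; 2.6 shut, level round the stem, its bar just beyond the tip. Over-centre spring: past about 1.2 it snaps shut by itself, below that it snaps back; takes about 2 N at the bar.
- loop_bar (a point): Middle of the loop's end bar, a black sleeve 8 mm thick, 26 mm long along the pin's y, 67 mm from the pivot. Wire 4 mm thick, loop 38 mm wide over the wires. Laid back, the bar is 35 mm above the stem's axis, 57 mm behind the pivot.
- clevis: Plain steel clevis pin without loop, 48 mm, standing on its 24 mm head; not wanted. Origin under its centre.
- gauge: Pressure gauge lying face up, 54 mm across, 24 mm thick. Origin under its centre.
- taperoll: White thread-tape roll lying flat, 58 mm across, 14 mm high. Origin under its centre.
- spanner: Steel spanner 190 mm long lying flat. Origin at its middle.
- elbow: White pipe elbow, 36 mm legs, 20 mm thick. Origin under its corner.
- descaler: White bottle, 68 mm across, 170 mm tall. Origin under its centre.
- cartridge: White filter cartridge standing up, 60 mm across, 125 mm tall. Origin under its centre.
Not all that is in view belongs to the job. Of the things that look like the lockpin, take the one that is nearest to the robot's base at the start.

How it is judged:
On the way, in this order (a step that is already met when the one before it is completed fails the run):
1. the near strap is swung right down, its ear flat round the stud (value of joint strap below 0.05 rad), for 0.2 s.
2. the lock pin is through the stud's cross hole, head up to the stud (x of pin_tip in the frame of stud_hole above 0.016 m and distance between pin_tip and stud_hole below 0.026 m and angle between the x axis of lockpin and the x axis of cradle, either way round below 0.25 rad and angle between lockpin's own z axis and vertical below 0.6 rad), for 0.2 s.
3. the loop is swung over the end of the stud and shut (value of joint loop above 2.48 rad), for 0.2 s.
At the end, for the whole second after the job is handed in: Near strap within 0.05 rad of shut; pin tip 16 to 26 mm beyond the cross hole's centre, pin in line with the hole within 0.25 rad, loop side up within 0.6 rad, at rest; loop within 0.12 rad of shut with its bar beyond the stud; no other thing moved over 30 mm (all of step 2 and value of joint strap below 0.05 rad and value of joint loop above 2.48 rad and x of loop_bar in the frame of stud_hole above 0.018 m and linear speed of lockpin below 0.02 m/s); the robot touches nothing.
It fails at once if another thing on the bench is pushed more than 30 mm from its place (distance of any of clevis, gauge, taperoll, spanner, elbow, descaler, cartridge from where it was at the start of the episode above 0.03 m).
It also fails if it takes over 72 s, if anything falls off the work surface, if the arm or the gripper's body presses on something with over 40 N, if the wrist force passes 120 N, or if a joint passes its speed limit or range.

## Working session

There is one attempt and no reset: what is moved stays moved. The work goes in short steps, each a Python script; the robot and the scene stay as the last script left them, time stands still between calls to the robot, and variables do not carry over. Pictures are saved under pics/ and viewed, about 8 in all and at most 12, crops included, and the job is handed in when it is done.

```bash
mkdir -p pics; ls
python3 - <<'E'
from plant import *
import numpy as np, cv2
for n in ("scene","top"):
    im,d=get_image(n); c=get_calibration(n)
    cv2.imwrite(f"pics/{n}0.png",im[...,::-1]); np.savez(f"{n}0.npz",im=im,d=d,K=c["intrinsics"],T=c["world_from_camera"])
    print(n,c["intrinsics"].round(1).tolist(),c["world_from_camera"].round(3).tolist(),(d>0).mean())
print(observe()["time_s"])
E
```

```text
pics
scene [[455.7, 0.0, 281.6], [0.0, 455.7, 204.6], [0.0, 0.0, 1.0]] [[0.706, 0.54, -0.458, 1.212], [0.708, -0.533, 0.463, -0.64], [0.006, -0.651, -0.759, 1.139], [0.0, 0.0, 0.0, 1.0]] 0.9959948979591837
top [[505.8, 0.0, 272.3], [0.0, 505.8, 208.4], [0.0, 0.0, 1.0]] [[-0.013, -0.997, 0.075, 0.452], [-1.0, 0.014, 0.0, 0.009], [-0.001, -0.075, -0.997, 1.671], [0.0, 0.0, 0.0, 1.0]] 0.9957525510204082
0.1
```

View pics/top0.png

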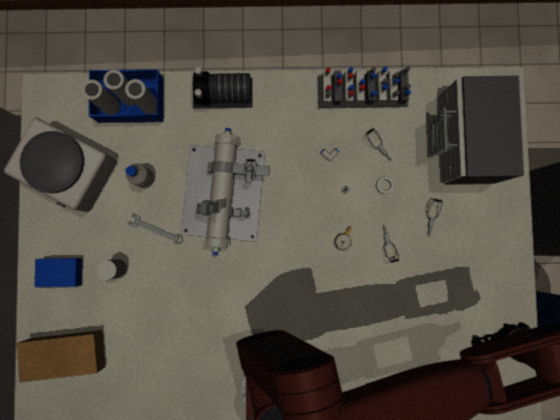

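View pics/scene0.png

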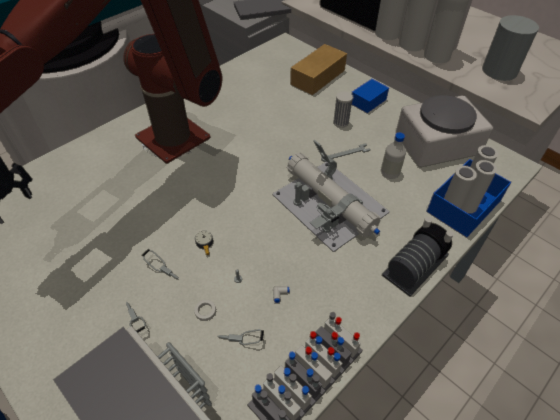

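The top view shows the cradle around (225,195), with the open strap near (210,208) and the stud near (240,212). There are three pin-like things, at (390,245), (433,215) and (378,145). The first looks nearest to the base. Next I'll get rough positions and take wrist views.

```bash
cat > h.py <<'E'
from plant import *
import numpy as np, cv2
from scipy.spatial.transform import Rotation as R
def ray(K,T,u,v,z):
    d=T[:3,:3]@np.linalg.inv(K)@np.array([u,v,1.]); o=T[:3,3]
    return o+d*(z-o[2])/d[2]
def proj(K,T,p):
    c=T[:3,:3].T@(np.asarray(p)-T[:3,3]); q=K@c; return q[:2]/q[2]
def deproj(K,T,d,u,v):
    return T[:3,:3]@(np.linalg.inv(K)@np.array([u,v,1.])*d[int(v),int(u)])+T[:3,3]
def snap(name,tag):
    T=get_calibration(name)["world_from_camera"]; K=get_calibration(name)["intrinsics"]
    im,d=get_image(name); cv2.imwrite(f"pics/{tag}.png",im[...,::-1]); np.savez(f"{tag}.npz",im=im,d=d,K=K,T=T)
    return im,d,K,T
def load(tag):
    z=np.load(f"{tag}.npz"); return z["im"],z["d"],z["K"],z["T"]
def tilt(rpy): return R.from_euler("xyz",rpy).as_matrix()
def rpy(M): return R.from_matrix(M).as_euler("xyz")
E
python3 - <<'E'
from h import *
im,d,K,T=load("top0")
for n,(u,v,z) in dict(p1=(390,248,.01),p1tip=(384,228,.007),p2=(433,215,.01),p3=(378,145,.01),c1=(193,146,.008),c2=(265,151,.008),c3=(258,239,.008),c4=(183,233,.008),stud=(236,212,.09),tubeN=(216,245,.055),tubeF=(227,137,.055),gauge=(343,241,.02),clevis=(345,188,.04)).items():
    print(n,ray(K,T,u,v,z).round(3), deproj(K,T,d,u,v).round(3))
o=observe(); print(o["eef_pos"],o["tcp_rot"])
Tw=get_calibration("wrist")["world_from_camera"]; M=tilt(o["tcp_rot"])
print(get_calibration("wrist")["intrinsics"].round(1).tolist(), (M.T@(Tw[:3,3]-o["eef_pos"])).round(3), (M.T@Tw[:3,:3]).round(3).tolist())
cv2.imwrite("pics/c0.png",np.hstack([cv2.resize(im[120:260,165:285,::-1],None,fx=4,fy=4,interpolation=2)[:560,:480],cv2.resize(im[190:270,370:450,::-1],(320,560))[:, :320]]))
E
```

```text
p1 [ 0.442 -0.374  0.01 ] [ 0.442 -0.378 -0.004]
p1tip [ 0.507 -0.357  0.007] [ 0.507 -0.356  0.011]
p2 [ 0.548 -0.519  0.01 ] [ 0.549 -0.523 -0.001]
p3 [ 0.783 -0.345  0.01 ] [ 0.784 -0.346  0.006]
c1 [0.789 0.27  0.008] [0.789 0.27  0.008]
c2 [0.769 0.031 0.008] [0.77  0.031 0.003]
c3 [0.477 0.057 0.008] [ 0.477  0.058 -0.006]
c4 [0.5   0.304 0.008] [0.5   0.303 0.01 ]
stud [0.561 0.123 0.09 ] [0.563 0.125 0.064]
tubeN [0.459 0.19  0.055] [0.459 0.186 0.094]
tubeF [0.807 0.153 0.055] [0.799 0.149 0.095]
gauge [ 0.466 -0.22   0.02 ] [ 0.466 -0.218  0.032]
clevis [ 0.638 -0.228  0.04 ] [ 0.64  -0.23   0.022]
[ 0.20524164 -0.58970608  0.19191256] [-1.69754161  1.56907304  1.77890068]
[[316.0, 0.0, 277.1], [0.0, 316.0, 208.4], [0.0, 0.0, 1.0]] [-0.181 -0.001 -0.082] [[-0.0, -0.32, 0.948], [1.0, -0.001, -0.0], [0.001, 0.948, 0.32]]
```

Run:
```python
from h import *
def down(yaw):  # tool z along heading yaw
    z=np.array([np.cos(yaw),np.sin(yaw),0]); x=np.array([0,0,-1.]); return rpy(np.c_[x,np.cross(z,x),z])
for yaw in (0,np.pi): print(yaw,inverse_kinematics([.42,-.37,.2],down(yaw)),inverse_kinematics([.52,.06,.26],down(yaw)))
M=tilt(observe()["tcp_rot"]); print(M.round(2))
movep([.42,-.37,.2],down(0)); snap("wrist","w1")
movep([.52,.06,.26],down(0)); snap("wrist","w2")
print(observe()["time_s"],observe()["q"])
a,b=cv2.imread("pics/w1.png"),cv2.imread("pics/w2.png")
cv2.imwrite("pics/w12.png",np.hstack([a[:,80:480],b[:,80:480]]))
```

```text
0 [-0.86308131  0.06011783  1.69077014  0.          1.39070468 -2.43387763] [-0.03585105 -0.06159818  1.70062582  0.          1.50256502 -1.60664738]
3.141592653589793 [-0.86308131  0.06011783  1.69077014  0.          1.39070468  0.70771502] [-0.03585105 -0.06159818  1.70062582  0.          1.50256502  1.53494527]
[[-0.    0.33 -0.94]
 [ 0.   -0.94 -0.33]
 [-1.   -0.   -0.  ]]
3.8167 [-3.76306593e-02 -6.11289904e-02  1.70076556e+00 -3.13343840e-04
  1.50243144e+00 -1.60694824e+00]<stdin>:4: UserWarning: Gimbal lock detected. Setting third angle to zero since it is not possible to uniquely determine all angles.
<stdin>:6: UserWarning: Gimbal lock detected. Setting third angle to zero since it is not possible to uniquely determine all angles.
<stdin>:7: UserWarning: Gimbal lock detected. Setting third angle to zero since it is not possible to uniquely determine all angles.
```

View pics/w12.png

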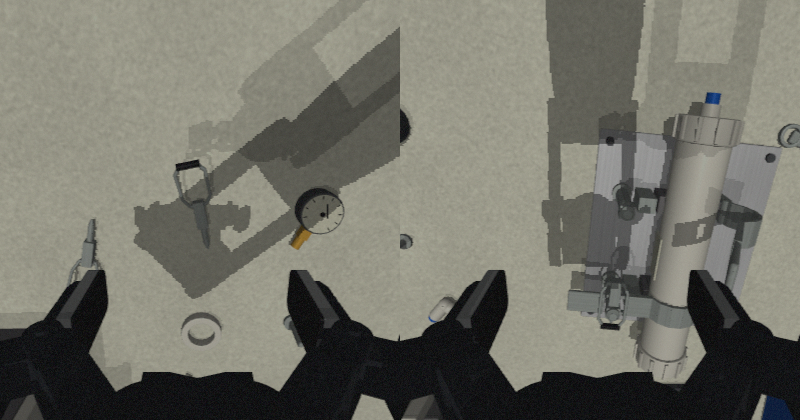

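The left half shows the pin with its black bar at w1 (268,166), nearest the robot, and its tip at (287,247), pointing away. The right half shows the near stud at w2 (305,200) and the raised strap at about (415,240). The far clamp is locked. I'll zoom in on both.

Run:
```python
import cv2,numpy as np
a,b=cv2.imread("pics/w1.png"),cv2.imread("pics/w2.png")
f=lambda x:cv2.convertScaleAbs(cv2.resize(x,None,fx=5,fy=5,interpolation=cv2.INTER_CUBIC),alpha=1.5)
A=f(a[155:255,245:305]);B=f(b[120:220,260:360]);B=B[:,:500]
cv2.imwrite("pics/z1.png",np.hstack([A,B]))
```

```text
(no output)
```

View pics/z1.png

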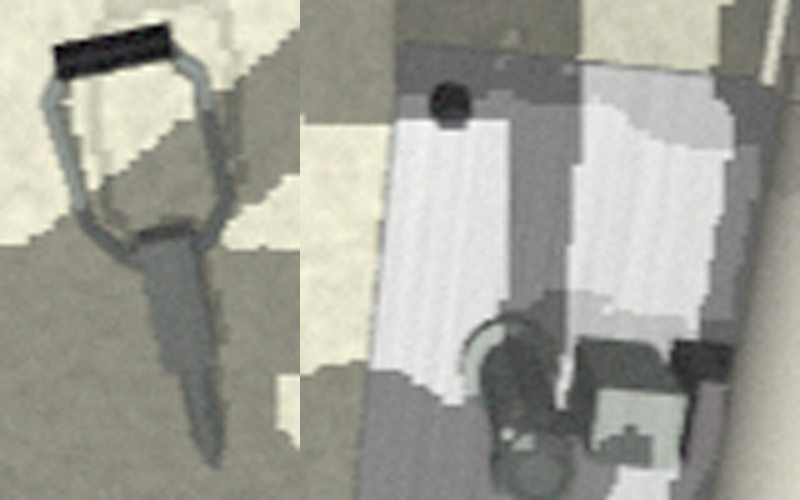

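Run:
```python
from h import *
im,d,K,T=load("w2")
for n,(u,v) in dict(roundtop=(307,213),sq=(329,206),sqtop=(320,192),screw=(290,141),tube=(380,190),strapedge=(415,240),farstud=(292,290),tab_far=(255,300),farbar=(290,326)).items():
    print(n,deproj(K,T,d,u,v).round(4))
print("screw",ray(K,T,290,141,.008),"top-frame")
im,d,K,T=load("w1")
for n,(u,v) in dict(bar=(267.5,165.3),headback=(278,201.5),headfront=(283.5,229),tip=(288,248.5)).items():
    print(n,deproj(K,T,d,u,v).round(4),ray(K,T,u,v,.007).round(4))
# tube axis from w2+top depth points above 0.06
P=[]
for t in("w2","top0"):
    im,d,K,T=load(t); v,u=np.mgrid[:420,:560]; X=(np.stack([u.ravel(),v.ravel(),np.ones(u.size)])*d.ravel())
    X=(T[:3,:3]@np.linalg.inv(K)@X).T+T[:3,3]; X=X[(d.ravel()>0)]
    m=(X[:,0]>.42)&(X[:,0]<.82)&(X[:,1]>.0)&(X[:,1]<.35)&(X[:,2]<.3)
    X=X[m]; P.append(X); np.save(t+"_pc.npy",X)
    m=(X[:,2]>.078)&(X[:,2]<.09)&(X[:,0]>.48)&(X[:,0]<.68)&(X[:,1]>.13)&(X[:,1]<.22)
    Q=X[m]; print(t,len(Q),Q.mean(0))
    # per x-bin y extents of tube top
    bins=[(x,*np.percentile(Q[abs(Q[:,0]-x)<.008,1],[3,50,97]).round(4)) for x in np.arange(.49,.68,.02) if (abs(Q[:,0]-x)<.008).sum()>5]; print(bins)
    H=X[(X[:,2]>.105)]; print("high",len(H), H[np.argsort(-H[:,2])][:200:20].round(3).tolist())
X=P[0]; B=X[(X[:,1]<.14)&(X[:,2]>.05)&(X[:,0]<.62)]
print(len(B)); 
for lo in np.arange(.05,.11,.01):
    m=(B[:,2]>lo)&(B[:,2]<=lo+.01); print(lo.round(2),m.sum(),B[m].min(0).round(3) if m.any() else '',B[m].max(0).round(3) if m.any() else '')
```

```text
roundtop [0.5571 0.0933 0.102 ]
sq [0.5626 0.1251 0.0598]
sqtop [0.5515 0.1165 0.034 ]
screw [0.4866 0.0765 0.015 ]
tube [0.5344 0.1785 0.0868]
strapedge [0.553  0.1808 0.1854]
farstud [0.6645 0.0781 0.0922]
tab_far [0.6911 0.0292 0.0753]
farbar [0.7238 0.0764 0.0874]
screw [0.48740575 0.07678844 0.008     ] top-frame
bar [ 0.4016 -0.3802  0.0452] [ 0.4089 -0.3814  0.007 ]
headback [ 0.4537 -0.3689  0.0086] [ 0.4542 -0.3689  0.007 ]
headfront [ 0.4889 -0.362   0.0121] [ 0.491  -0.3619  0.007 ]
tip [ 0.5183 -0.3559  0.0073] [ 0.5184 -0.3559  0.007 ]
w2 5578 [0.56822067 0.17557868 0.08468606]
[(np.float64(0.49), np.float64(0.1647), np.float64(0.1834), np.float64(0.2088)), (np.float64(0.51), np.float64(0.1627), np.float64(0.1816), np.float64(0.2056)), (np.float64(0.53), np.float64(0.1603), np.float64(0.1796), np.float64(0.2037)), (np.float64(0.55), np.float64(0.1589), np.float64(0.1774), np.float64(0.2019)), (np.float64(0.5700000000000001), np.float64(0.1564), np.float64(0.1754), np.float64(0.1998)), (np.float64(0.5900000000000001), np.float64(0.1541), np.float64(0.173), np.float64(0.19
[... 1374 characters left out ...]
00000000000001), np.float64(0.1479), np.float64(0.1695), np.float64(0.1929)), (np.float64(0.6700000000000002), np.float64(0.1442), np.float64(0.1668), np.float64(0.1923))]
high 238 [[0.577, 0.16, 0.238], [0.555, 0.167, 0.229], [0.579, 0.168, 0.22], [0.572, 0.176, 0.204], [0.579, 0.187, 0.181], [0.569, 0.192, 0.163], [0.561, 0.206, 0.151], [0.562, 0.223, 0.136], [0.584, 0.214, 0.131], [0.563, 0.215, 0.129]]
733
0.05 275 [0.55  0.086 0.05 ] [0.619 0.14  0.06 ]
0.06 133 [0.55  0.085 0.06 ] [0.62 0.14 0.07]
0.07 42 [0.55  0.085 0.07 ] [0.565 0.104 0.08 ]
0.08 43 [0.55  0.085 0.08 ] [0.566 0.104 0.09 ]
0.09 147 [0.55  0.085 0.09 ] [0.567 0.103 0.1  ]
0.1 93 [0.553 0.088 0.1  ] [0.565 0.1   0.103]
```

The round post is the stud: its block spans x .550–.567 and y .085–.104, with its top at about .102. The cradle yaw is about -0.106. The raised strap's tip is at (.56,.160,.236), so it stands at about 1.1 rad. I'll sweep it shut with closed fingers along an arc about the hinge.

```bash
cat >> h.py <<'E'
import warnings; warnings.filterwarnings("ignore")
def down(yaw,pitch=0):
    z=np.array([np.cos(yaw),np.sin(yaw),0]); x=np.array([0,0,-1.])
    return rpy(np.c_[x,np.cross(z,x),z])
CY=-0.106; CX=np.array([np.cos(CY),np.sin(CY),0]); CYV=np.array([-np.sin(CY),np.cos(CY),0]); Z=np.array([0,0,1.])
S=np.array([.5587,.0945,.085])   # stud hole
E
python3 - <<'E'
from h import *
H=S+.131*CYV; H[2]=.052
def pt(th,w=.0145,extra=0):
    a=th+.136; n=np.sin(th)*CYV+np.cos(th)*Z
    return H+.178*(-np.cos(a)*CYV+np.sin(a)*Z)+n*(w*np.sin(th)+extra)
o=down(CY)
gripper_to(0.0)
p=pt(1.35); 
movep([p[0],p[1]+.02,.33],o); move_l(p,feed=.2)
for th in np.arange(1.2,.05,-.15):
    move_l(pt(th),feed=.13)
    print(round(th,2),observe()["eef_pos"].round(3),observe()["ft_force"].round(1))
p=pt(0); print(move_l([p[0],p[1],.068],feed=.04,max_force=20))
s=observe(); print(s["eef_pos"],s["ft_force"],s["time_s"])
hold(.3)
move_l(s["eef_pos"]+[0,0,.12],feed=.25)
movep([.50,.05,.24],down(0)); snap("wrist","w3"); print(observe()["time_s"])
im,d,K,T=load("w3"); 
a=cv2.imread("pics/w3.png")[120:280,240:400]; cv2.imwrite("pics/z3.png",cv2.convertScaleAbs(cv2.resize(a,(600,600),interpolation=2),alpha=1.4))
E
```

```text
1.2 [0.57  0.196 0.231] [ 0.6  0.4 -1. ]
1.05 [0.567 0.169 0.223] [ 0.2 -0.3  0.6]
0.9 [0.564 0.143 0.212] [0.2 0.4 0.1]
0.75 [0.561 0.12  0.197] [0.5 0.8 0.7]
0.6 [0.559 0.098 0.178] [-0.3  0.6 -0.2]
0.45 [0.557 0.08  0.156] [-0.4  1.4  0.3]
0.3 [0.555 0.066 0.131] [ 0.2 -0.1  0.2]
0.15 [0.554 0.055 0.104] [ 0.1 -0.5  0.4]
False
[0.55416618 0.04939329 0.06829132] [-0.56464461  0.18330687 -0.24466071] 10.0833
11.4667
```

View pics/z3.png

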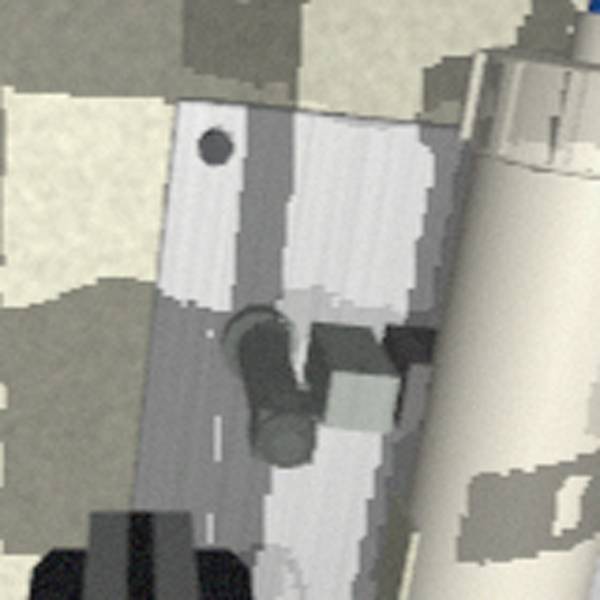

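Run:
```python
from h import *
im,d,K,T=snap("scene","s3"); a=cv2.imread("pics/s3.png")[130:270,230:410]
im,d,K,T=snap("top","t3"); 
a=cv2.resize(a,(540,420),interpolation=2); b=cv2.resize(cv2.imread("pics/t3.png")[180:260,180:260],(260,420),interpolation=2)
cv2.imwrite("pics/z4.png",np.hstack([a,b]))
im,d,K,T=load("s3")
v,u=np.mgrid[:420,:560]; X=(np.stack([u.ravel(),v.ravel(),np.ones(u.size)])*d.ravel()); X=(T[:3,:3]@np.linalg.inv(K)@X).T+T[:3,3]
m=(X[:,0]>.53)&(X[:,0]<.6)&(X[:,1]>.0)&(X[:,1]<.35)&(X[:,2]<.3)&(X[:,2]>.105); H=X[m]; H=H[np.argsort(-H[:,2])]; print(len(H),H[::max(1,len(H)//12)].round(3))
```

```text
145 [[0.576 0.151 0.238]
 [0.565 0.16  0.233]
 [0.554 0.159 0.227]
 [0.568 0.163 0.214]
 [0.582 0.171 0.201]
 [0.582 0.182 0.186]
 [0.557 0.188 0.17 ]
 [0.561 0.19  0.162]
 [0.575 0.194 0.152]
 [0.584 0.204 0.139]
 [0.589 0.219 0.132]
 [0.557 0.231 0.124]
 [0.556 0.089 0.106]]
```

View pics/z4.png

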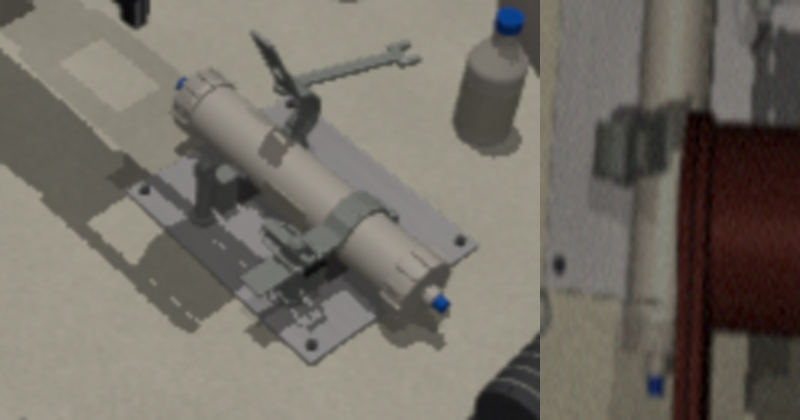

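The strap is still up in the same place and no force was felt, so the finger missed it. I'll repeat the first push slowly with a force stop, to see where contact happens.

Run:
```python
from h import *
H=S+.131*CYV; o=down(CY)
print(observe()["opening"])
p=H-.01*CYV
movep([p[0],p[1]+.01,.30],o); move_l([p[0],p[1],.205],feed=.15)
print(observe()["eef_pos"],observe()["tcp_rot"],observe()["ft_force"])
q=p-.08*CYV
print(move_l([q[0],q[1],.205],feed=.04,max_force=2.5))
s=observe();print(s["eef_pos"],s["ft_force"],s["time_s"])
snap("scene","s4"); a=cv2.imread("pics/s4.png")[100:260,230:410]
cv2.imwrite("pics/z5.png",cv2.resize(a,None,fx=3,fy=3,interpolation=2))
```

```text
0.00016186624414080928
[0.57211856 0.21451688 0.20613295] [0.34549704 1.56917041 0.23882314] [0.66621499 0.09200827 0.84504351]
False
[0.56302239 0.13543863 0.20496639] [-0.25709909  0.00682941  0.76916749] 15.3083
```

View pics/z5.png

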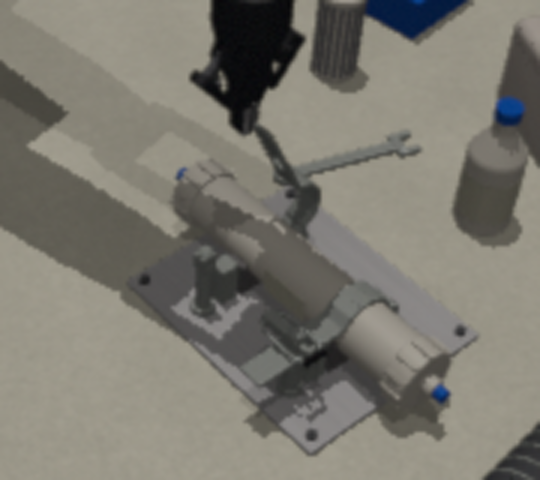

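Run:
```python
from h import *
im,d,K,T=load("s4"); e=np.array([.56302239,.13543863,.20496639]); print(proj(K,T,e))
def pc(t):
    im,d,K,T=load(t); v,u=np.mgrid[:420,:560]; X=(np.stack([u.ravel(),v.ravel(),np.ones(u.size)])*d.ravel()); return ((T[:3,:3]@np.linalg.inv(K)@X).T+T[:3,3]).reshape(420,560,3)
X=pc("s4")
for v in range(128,176,3): print(v,[tuple(X[v,u].round(3)) for u in range(304,336,6)])
```

```text
[310.47172648 152.68807137]
128 [(np.float64(0.308), np.float64(0.391), np.float64(-0.001)), (np.float64(0.57), np.float64(0.117), np.float64(0.315)), (np.float64(0.575), np.float64(0.138), np.float64(0.306)), (np.float64(0.579), np.float64(0.16), np.float64(0.295)), (np.float64(0.369), np.float64(0.462), np.float64(-0.006)), (np.float64(0.392), np.float64(0.47), np.float64(0.002))]
131 [(np.float64(0.57), np.float64(0.093), np.float64(0.319)), (np.float64(0.572), np.float64(0.116), np.float64(0.305)), (np.float64(0.572), np.float64(0.143), np.float64(0.29)), (np.float64(0.37), np.float64(0.426), np.float64(0.001)), (np.float64(0.384), np.float64(0.444), np.float64(-0.002)), (np.float64(0.402), np.float64(0.458), np.float64(0.001))]
134 [(np.float64(0.569), np.float64(0.094), np.float64(0.306)), (np.float64(0.571), np.float64(0.118), np.float64(0.293)), (np.float64(0.568), np.float64(0.148), np.float64(0.273)), (np.float64(0.379), np.float64(0.416), np.float64(-0.003)), (np.float64(0.399), np.float64(0.427), np.float64(0.003)), (np.float64(0.412), np.float64(0.447), np.float64(-0.001
[... 3958 characters left out ...]
64(0.519), np.float64(0.162), np.float64(0.082)), (np.float64(0.536), np.float64(0.171), np.float64(0.088)), (np.float64(0.552), np.float64(0.183), np.float64(0.09)), (np.float64(0.518), np.float64(0.259), np.float64(0.012)), (np.float64(0.567), np.float64(0.227), np.float64(0.071)), (np.float64(0.587), np.float64(0.233), np.float64(0.08))]
173 [(np.float64(0.527), np.float64(0.153), np.float64(0.08)), (np.float64(0.543), np.float64(0.164), np.float64(0.083)), (np.float64(0.558), np.float64(0.177), np.float64(0.085)), (np.float64(0.573), np.float64(0.189), np.float64(0.088)), (np.float64(0.572), np.float64(0.223), np.float64(0.063)), (np.float64(0.554), np.float64(0.281), np.float64(0.008))]
```

The picture shows the fingertips ending about 40 mm above the reported TCP, so the TCP is off along the tool axis. I'll measure that from the wrist depth, then by touching the bench.

Run:
```python
from h import *
Rc=np.array([[0,-.32,.948],[1,0,0],[0,.948,.32]]); tc=np.array([-.181,-.001,-.082])
for t in ("w3","w2"):
    im,d,K,T=load(t); v,u=np.mgrid[:420,:560]; X=np.stack([u.ravel(),v.ravel(),np.ones(u.size)])*d.ravel()
    Q=((Rc@np.linalg.inv(K)@X).T+tc); m=(d.ravel()>0)&(d.ravel()<.2)&(Q[:,0]<.02)&(abs(Q[:,1])<.07); Q=Q[m]
    q=Q[np.argsort(-Q[:,0])]; print(t,len(q),q[[0,20,60,150,400]].round(4).tolist()); f=Q[Q[:,0]>q[20,0]-.015]; print(f.min(0).round(3),f.max(0).round(3))
# touch the bench in a free spot, closed fingers
o=down(-.5)
e=observe()["eef_pos"]; move_l(e+[0,0,.1],feed=.2)
movep([.42,-.08,.10],o); r=move_l([.42,-.08,-.06],feed=.04,max_force=6); s=observe(); print(r,s["eef_pos"],s["ft_force"],s["time_s"])
move_l([.42,-.08,.08],feed=.2)
```

```text
w3 41679 [[-0.0403, -0.0055, -0.0096], [-0.0421, 0.0048, -0.0106], [-0.0439, 0.0014, -0.0099], [-0.046, 0.0004, -0.0104], [-0.0507, 0.012, -0.0067]]
[-0.057 -0.014 -0.011] [-0.04   0.013 -0.006]
w2 39599 [[-0.051, 0.0423, -0.0069], [-0.0519, 0.042, -0.0021], [-0.0528, 0.0419, 0.0049], [-0.0546, -0.0434, -0.0058], [-0.0574, -0.0437, 0.0099]]
[-0.067 -0.058 -0.012] [-0.051  0.056  0.012]
True [ 0.42001251 -0.08000486 -0.03836623] [-1.54240199 -0.22936859  6.44745286] 20.2417
```

The touch test confirms it: the real fingertip is 38 mm short of the reported TCP. From here I'll command fingertip positions and redo the strap.

```bash
cat >> h.py <<'E'
D=.0382   # real fingertip lies D behind the reported TCP along tool x (down)
def tl(p,**k): return move_l(np.asarray(p)-[0,0,D],**k)
def tp(p,o): return movep(np.asarray(p)-[0,0,D],o)
def tip(): return observe()["eef_pos"]+[0,0,D]
E
python3 - <<'E'
from h import *
H=S+.131*CYV; H[2]=.052
def pt(th,w=.0145):
    a=th+.136; n=np.sin(th)*CYV+np.cos(th)*Z
    return H+.178*(-np.cos(a)*CYV+np.sin(a)*Z)+n*(w*np.sin(th))
o=down(CY)
p=pt(1.4); e=p+[0,.015,.09]
tl(e,feed=.3,rotation=o); tl(p,feed=.25)
for th in (1.15,.9,.65,.4,.2):
    tl(pt(th),feed=.2); print(th,tip().round(3),observe()["ft_force"].round(1))
p=pt(0); print(tl([p[0],p[1],.068],feed=.05,max_force=20))
s=observe(); print(tip(),s["ft_force"],s["time_s"])
hold(.1); tl(tip()+[0,0,.06],feed=.25)
tp([.50,.05,.20],down(0)); im,d,K,T=snap("wrist","w5"); print(observe()["time_s"])
a=cv2.imread("pics/w5.png")[120:280,200:400]; cv2.imwrite("pics/z6.png",cv2.convertScaleAbs(cv2.resize(a,(750,600),interpolation=2),alpha=1.4))
E
```

```text
1.15 [0.57  0.187 0.231] [-1.2  1.1 -0.3]
0.9 [0.564 0.144 0.213] [ 0.  -0.4  0.8]
0.65 [0.56  0.106 0.185] [-0.9  0.1 -0.3]
0.4 [0.557 0.075 0.148] [-0.4  0.1 -0.5]
0.2 [0.555 0.059 0.114] [0.  0.6 0. ]
True
[0.55389846 0.05107818 0.07574967] [-2.77217687  0.0888865   9.55274043] 25.6583
26.6333
```

View pics/z6.png

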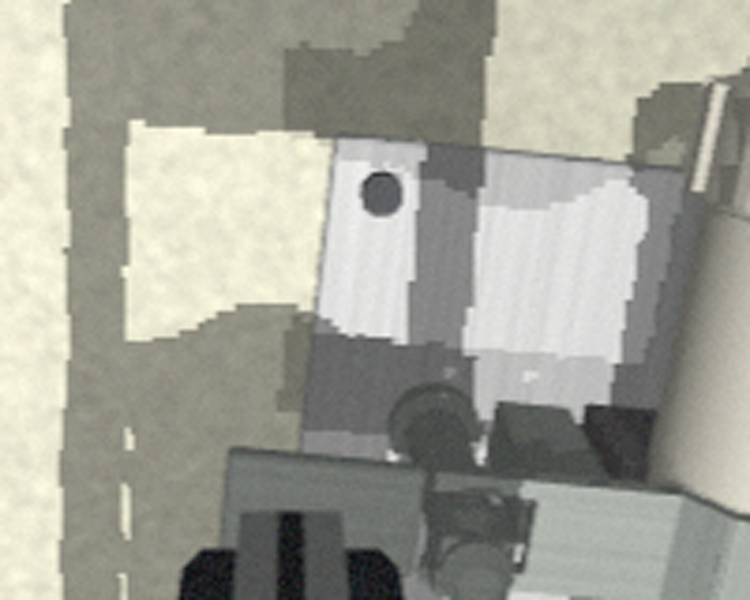

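The strap is shut: contact came at tip z = .0757, and the ear sits round the stud at crop (475,570). Next I'll pick up the pin and bring it to the pre-insert pose.

```bash
cat >> h.py <<'E'
def cloud(t):
    im,d,K,T=load(t); v,u=np.mgrid[:420,:560]; X=np.stack([u.ravel(),v.ravel(),np.ones(u.size)])*d.ravel()
    return ((T[:3,:3]@np.linalg.inv(K)@X).T+T[:3,3]).reshape(420,560,3)
E
python3 - <<'E'
from h import *
X=cloud("w5").reshape(-1,3); m=(X[:,2]>.085)&(X[:,2]<.11)&(abs(X[:,0]-.559)<.02)&(abs(X[:,1]-.0945)<.02); B=X[m]
A=(B-S)@np.c_[CX,CYV,Z]; print("stud rel",len(A),np.percentile(A,[2,98],axis=0).round(4))
py=.2; o=down(py); u=np.array([np.cos(py),np.sin(py),0]); O=np.array([.489,-.3619,0]); g=O-.015*u
gripper_to(.045)
tp([g[0],g[1],.10],o); tl([g[0],g[1],.003],feed=.15)
print(tip(),observe()["ft_force"])
gripper_to(.005,f_grip=60); print("open",observe()["opening"])
tl([g[0],g[1],.10],feed=.2)
# pre-insert: origin 65 mm before hole -> tip 35 before hole centre
q=S-(.065+.015)*CX; q[2]=.081
tp(q+[0,0,.04],down(CY)); tl(q,feed=.15)
snap("wrist","w6"); print(tip(),observe()["opening"],observe()["time_s"])
a=cv2.imread("pics/w6.png")[150:330,190:400]; cv2.imwrite("pics/z7.png",cv2.convertScaleAbs(cv2.resize(a,(700,600),interpolation=2),alpha=1.4))
E
```

```text
stud rel 454 [[-0.0083 -0.0094  0.0011]
 [ 0.0076  0.0081  0.0173]]
[ 0.47509238 -0.36527903  0.00389749] [-0.08197811 -0.75939269  0.25124599]
open 0.01181882201250522
[0.4796889  0.10253818 0.08153198] 0.011786779057610467 32.7083
```

View pics/z7.png

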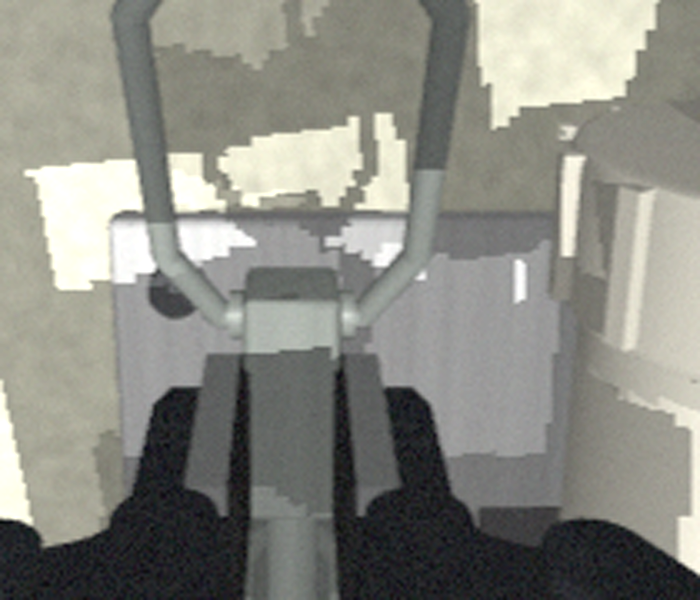

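Run:
```python
from h import *
M=np.c_[CX,CYV,Z]; im,d,K,T=load("w6")
X=cloud("w6"); A=(X-S)@M
def rows(z0,z1,x0,x1,y):
    m=(A[...,2]>z0)&(A[...,2]<z1)&(A[...,0]>x0)&(A[...,0]<x1)&(abs(A[...,1])<y)&(d>0); return m
m=rows(-.002,.014,-.11,-.02,.008)
for x in np.arange(-.105,-.02,.005):
    k=m&(abs(A[...,0]-x)<.0025)
    if k.sum()>3: print(x.round(3),k.sum(),np.percentile(A[k],[5,50,95],axis=0)[:,1:].round(4).tolist())
k=rows(.012,.022,-.012,.012,.015); print("stud",k.sum(), np.percentile(A[k],[2,50,98],axis=0).round(4) if k.sum() else '')
t=tip(); print("tip rel",(t-S)@M)
for n,p in dict(stud=S+[0,0,.017],pin=S-.035*CX).items(): print(n,proj(K,T,p))
```

```text
-0.105 65 [[-0.0054, -0.0015], [-0.0007, 0.0017], [0.0057, 0.0048]]
-0.1 430 [[-0.0068, -0.001], [0.0002, 0.0042], [0.0068, 0.0056]]
-0.095 302 [[-0.0069, 0.0029], [-0.0003, 0.0046], [0.0067, 0.0054]]
-0.09 356 [[-0.0074, 0.0037], [0.0002, 0.0049], [0.0075, 0.0125]]
-0.085 236 [[-0.0056, 0.0038], [-0.0003, 0.0046], [0.0054, 0.0054]]
-0.08 248 [[-0.0059, 0.0038], [-0.0003, 0.0048], [0.0055, 0.006]]
-0.075 236 [[-0.0057, 0.0038], [0.0002, 0.0047], [0.0056, 0.0074]]
-0.07 214 [[-0.0058, 0.0039], [0.0001, 0.0047], [0.0056, 0.0068]]
-0.065 64 [[-0.0043, -0.0001], [0.0002, 0.0018], [0.0036, 0.0047]]
-0.06 118 [[-0.0035, -0.001], [-0.0004, 0.0009], [0.0033, 0.0021]]
-0.055 120 [[-0.0035, -0.001], [-0.0004, 0.0009], [0.0033, 0.002]]
-0.05 110 [[-0.0035, -0.0008], [0.0001, 0.001], [0.0033, 0.002]]
-0.045 85 [[-0.0035, -0.0003], [-0.0004, 0.001], [0.0028, 0.0019]]
-0.04 39 [[-0.002, -0.0013], [0.0001, -0.0004], [0.0023, 0.0007]]
stud 0 
tip rel [-0.07941809 -0.00036644 -0.00346802]
stud [277.88135725 427.74203696]
pin [277.75541282 350.35079301]
```

Run:
```python
from h import *
M=np.c_[CX,CYV,Z]
for t in("w5","w6"):
    A=(cloud(t)-S)@M; d=load(t)[1]
    k=(A[...,0]>-.08)&(A[...,0]<-.04)&(abs(A[...,1])<.03)&(A[...,2]<-.06)&(A[...,2]>-.09); print(t,"plate",k.sum(),(np.median(A[k],0)[2]+.085).round(4))
    for x in (-.08,-.07,-.06,-.05):
        k=(abs(A[...,0]-x)<.01)&(A[...,1]>.06)&(A[...,1]<.11)&(A[...,2]<.03); 
        if k.sum(): print("tube",x,k.sum(),(np.percentile(A[k][:,2],97)+.085).round(4))
    k=(abs(A[...,0])<.014)&(A[...,1]>-.065)&(A[...,1]<-.03)&(abs(A[...,2]+.009)<.012); print("ear",k.sum(),np.median(A[k],0)+[0,0,.085] if k.sum() else '')
    k=(abs(A[...,0])<.005)&(abs(A[...,1])<.005)&(A[...,2]>.01)&(A[...,2]<.03); print("studtop",k.sum(),np.median(A[k],0)+[0,0,.085] if k.sum() else '')
```

```text
w5 plate 1976 0.0077
tube -0.08 1311 0.091
tube -0.07 1363 0.0881
tube -0.06 1316 0.0881
tube -0.05 1282 0.088
ear 483 [-0.00684828 -0.04813418  0.07548695]
studtop 115 [-0.00073383 -0.00019473  0.10136796]
w6 plate 1613 0.0076
tube -0.08 2829 0.0911
tube -0.07 3095 0.088
tube -0.06 2961 0.0879
tube -0.05 2242 0.088
ear 112 [ 0.00588087 -0.05380926  0.07559072]
studtop 0
```

Wrist depth reads true on the plate, ear and stud top, to within about 0.5 mm. The pin axis sits about 2 mm low and is centred to about 0.4 mm. I'll correct both and insert with a force stop.

Run:
```python
from h import *
M=np.c_[CX,CYV,Z]
q=S-.080*CX-.0005*CYV; q[2]=.0833
tl(q,feed=.05); print((tip()-q).round(4))
e=q+.061*CX
r=tl(e,feed=.05,max_force=12); s=observe(); print(r,((tip()-q)@M).round(4),s["ft_force"].round(1),s["opening"],s["time_s"])
snap("wrist","w7")
A=(cloud("w7")-S)@M; d=load("w7")[1]
for x in np.arange(-.07,-.0,.005):
    k=(abs(A[...,0]-x)<.0025)&(abs(A[...,1])<.009)&(A[...,2]>-.004)&(A[...,2]<.02)&(d>0)
    if k.sum()>3: print(x.round(3),k.sum(),np.percentile(A[k],[5,50,95],axis=0)[:,1:].round(4).tolist())
```

```text
[ 0.0011 -0.      0.0013]
False [ 0.0584 -0.0001 -0.0008] [-7.3  0.1  2.6] 0.011968806018175132 34.325
-0.045 313 [[-0.006, -0.0032], [0.0002, 0.0029], [0.006, 0.007]]
-0.04 394 [[-0.0084, 0.0013], [-0.0002, 0.0063], [0.0083, 0.0074]]
-0.035 474 [[-0.0084, 0.0031], [-0.0003, 0.0068], [0.0084, 0.0177]]
-0.03 330 [[-0.0069, 0.0055], [0.0002, 0.0067], [0.0077, 0.0174]]
-0.025 267 [[-0.006, 0.0056], [0.0002, 0.0066], [0.006, 0.0181]]
-0.02 248 [[-0.006, 0.0057], [-0.0, 0.0066], [0.006, 0.0151]]
-0.015 235 [[-0.0057, 0.0057], [0.0002, 0.0066], [0.0057, 0.0096]]
-0.01 355 [[-0.0054, 0.0058], [-0.0003, 0.0071], [0.0052, 0.0133]]
-0.005 420 [[-0.0056, 0.0074], [-0.0003, 0.0144], [0.0057, 0.0169]]
0.0 245 [[-0.006, 0.0146], [-0.0003, 0.0164], [0.006, 0.0173]]
```

The pin went in and the head is at the block. I'll press it home, release, and swing the loop with closed fingers from behind the bar.

Run:
```python
from h import *
M=np.c_[CX,CYV,Z]
t=tip(); r=tl(t+.005*CX,feed=.03,max_force=15); s=observe(); print(r,((tip()-t)@M).round(4),s["ft_force"].round(1))
gripper_to(.036); t=tip()
tl(t+[0,0,.10],feed=.25)
q=S-.135*CX; q[2]=.185; tl(q,feed=.3); gripper_to(0)
P=S-.039*CX
def pt(j,back=.0155):
    f=np.radians(31)+j; return P+(-.067*np.cos(f)-back)*CX+(.067*np.sin(f)-.008)*Z
tl(pt(0,.026),feed=.2)
for j in (.15,.45,.75,1.05,1.3,1.5):
    tl(pt(j),feed=.12); print(j,observe()["ft_force"].round(1))
hold(.3)
t=tip(); tl(t-.05*CX+.02*Z,feed=.2)
q=S-.10*CX+.14*Z; tl(q,feed=.3,rotation=down(CY)); hold(.1)
snap("wrist","w8"); snap("scene","s8"); print(tip(),observe()["time_s"])
a=cv2.imread("pics/w8.png")[180:360,170:390]; b=cv2.imread("pics/s8.png")[130:250,250:370]
f=lambda x,w:cv2.convertScaleAbs(cv2.resize(x,(w,450),interpolation=2),alpha=1.4)
cv2.imwrite("pics/z8.png",np.hstack([f(a,400),f(b,400)]))
```

```text
False [-0.0001 -0.     -0.0011] [-15.6   1.2  10.1]
0.15 [-0.1 -0.9 -0. ]
0.45 [-0.4  1.  -0.2]
0.75 [-0.   0.1 -0.5]
1.05 [ 0.1  0.  -1. ]
1.3 [-0.4  0.  -0.5]
1.5 [-0.5  0.1  0.4]
[0.45862208 0.10487968 0.223338  ] 40.1583
```

View pics/z8.png

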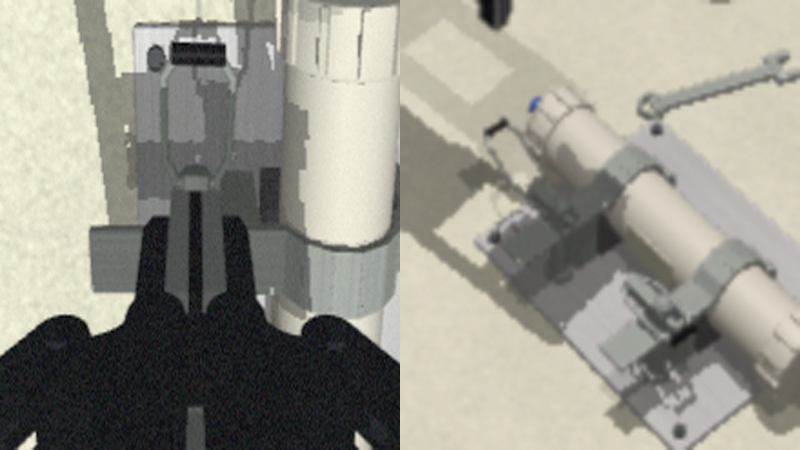

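The pin is in, but the loop is still laid back, with its bar at w8 (278,201). I'll measure the actual bar and head positions.

Run:
```python
from h import *
M=np.c_[CX,CYV,Z]
A=(cloud("w8")-S)@M; im,d,K,T=load("w8")
for v in range(192,212,2): print(v,A[v,278].round(4),im[v,278])
k=(abs(A[...,1])<.02)&(A[...,2]>-.02)&(A[...,2]<.05)&(A[...,0]<-.03)&(A[...,0]>-.13)
for x in np.arange(-.12,-.03,.006):
    q=k&(abs(A[...,0]-x)<.003)
    if q.sum()>2: print(x.round(3),q.sum(),np.percentile(A[q],[3,50,97],axis=0)[:,1:].round(4).tolist())
```

```text
192 [-0.0824  0.0011 -0.0774] [85 86 85]
194 [-0.0803  0.0011 -0.0764] [120 122 121]
196 [-0.0774  0.0011 -0.0778] [136 137 136]
198 [-0.1049  0.0009  0.0224] [24 22 23]
200 [-0.1033  0.0009  0.0228] [23 28 25]
202 [-0.1019  0.0009  0.024 ] [36 37 40]
204 [-0.1001  0.0009  0.0241] [20 13 17]
206 [-0.0649  0.0011 -0.0779] [56 57 55]
208 [-0.0627  0.0011 -0.0769] [82 82 82]
210 [-0.0596  0.0011 -0.0786] [85 86 86]
-0.108 22 [[-0.0098, 0.0197], [-0.0004, 0.0202], [0.0105, 0.0228]]
-0.102 224 [[-0.0102, 0.0197], [0.0026, 0.0232], [0.014, 0.0248]]
-0.096 85 [[-0.015, 0.0171], [0.0052, 0.0197], [0.0176, 0.0233]]
-0.09 52 [[-0.0169, 0.015], [-0.0128, 0.017], [0.0196, 0.0186]]
-0.084 48 [[-0.0172, 0.0123], [-0.0136, 0.0143], [0.0199, 0.0163]]
-0.078 42 [[-0.0174, 0.0099], [-0.0137, 0.0117], [0.0192, 0.014]]
-0.072 41 [[-0.0168, 0.0076], [-0.0139, 0.0092], [0.0195, 0.011]]
-0.066 39 [[-0.0171, 0.0049], [-0.0141, 0.0069], [0.0198, 0.0086]]
-0.06 37 [[-0.0173, 0.0024], [0.0163, 0.0043], [0.0191, 0.0058]]
-0.054 40 [[-0.0175, -0.0003], [-0.0137, 0.002], [0.0193, 0.0033]]
-0.048 52 [[-0.0157, -0.0022], [0.0014, -0.0009], [0.0175, 0.0015]]
-0.042 188 [[-0.0114, -0.0115], [0.0004, -0.0025], [0.0129, 0.0014]]
-0.036 9 [[-0.0099, -0.0051], [0.0079, -0.0042], [0.0117, -0.0025]]
```

The head droops about 8°, as expected with the hole's clearance, so the bar was 15 mm lower than I assumed and the finger passed over it. I'll repeat with the measured pivot and a lower fingertip.

Run:
```python
from h import *
P=S-.0405*CX+.0005*CYV-.006*Z
def pt(f,back=.0155,low=.012):
    f=np.radians(f); return P+(-.067*np.cos(f)-back)*CX+(.067*np.sin(f)-low)*Z
tl(pt(23,.045)+[0,0,.05],feed=.3); tl(pt(23,.03),feed=.2)
for f in (26,40,55,70,85,100,112):
    tl(pt(f),feed=.12); print(f,observe()["ft_force"].round(1))
hold(.3)
t=tip(); tl(t-.05*CX+.03*Z,feed=.2)
tl(S-.10*CX+.14*Z,feed=.3); hold(.1)
snap("wrist","w9"); snap("scene","s9"); print(tip(),observe()["time_s"])
a=cv2.imread("pics/w9.png")[180:360,170:390]; b=cv2.imread("pics/s9.png")[130:250,250:370]
f=lambda x,w:cv2.convertScaleAbs(cv2.resize(x,(w,450),interpolation=2),alpha=1.4)
cv2.imwrite("pics/z9.png",np.hstack([f(a,400),f(b,400)]))
```

```text
26 [-3.   0.6  0.9]
40 [-7.7  0.5  3.5]
55 [-2.8  0.6  1.7]
70 [-1.1 -0.5  0.2]
85 [-0.8  0.3 -0.5]
100 [-0.8  0.5 -0.6]
112 [-0.2  0.1 -0.5]
[0.45854875 0.1048915  0.22321391] 44.35
```

View pics/z9.png

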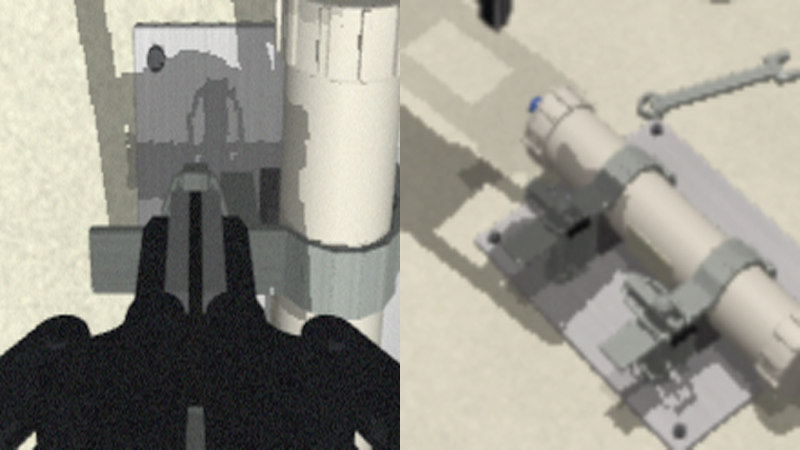

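The loop has swung over. I'll check the bar and pin from a clear view.

Run:
```python
from h import *
M=np.c_[CX,CYV,Z]
tl(S-.115*CX-.03*CYV+.17*Z,feed=.3); hold(.2)
im,d,K,T=snap("wrist","w10"); print(observe()["time_s"])
A=(cloud("w10")-S)@M
dark=(im.max(2)<45)&(d>.2)&(abs(A[...,1])<.025)&(A[...,0]>.01)&(A[...,0]<.06)&(A[...,2]>-.03)
print("bar",dark.sum(),np.percentile(A[dark],[5,50,95],axis=0).round(4) if dark.any() else '')
for x in np.arange(-.05,.05,.006):
    k=(abs(A[...,0]-x)<.003)&(abs(A[...,1])<.025)&(A[...,2]>-.007)&(A[...,2]<.025)&(d>0)
    if k.sum()>2: print(x.round(3),k.sum(),np.percentile(A[k],[3,50,97],axis=0)[:,1:].round(4).tolist())
u,v=proj(K,T,S).astype(int); print(u,v)
a=cv2.imread("pics/w10.png")[max(0,v-60):v+60,u-80:u+80]; cv2.imwrite("pics/z10.png",cv2.convertScaleAbs(cv2.resize(a,None,fx=5,fy=5,interpolation=2),alpha=1.6))
```

```text
44.9
bar 0 
-0.044 116 [[-0.0107, -0.0066], [-0.0002, -0.0009], [0.0098, 0.0017]]
-0.038 120 [[-0.0129, -0.0056], [-0.0001, 0.0005], [0.0137, 0.0029]]
-0.032 92 [[-0.0121, -0.0041], [0.0022, 0.0017], [0.017, 0.0032]]
-0.026 58 [[-0.0038, -0.004], [0.0046, 0.0023], [0.0184, 0.0042]]
-0.02 40 [[0.0034, -0.0027], [0.011, 0.0005], [0.0186, 0.0046]]
-0.014 33 [[0.0046, -0.0026], [0.0164, -0.0003], [0.0189, 0.0055]]
-0.008 38 [[0.0057, -0.003], [0.008, 0.0013], [0.0176, 0.0105]]
-0.002 26 [[0.0063, 0.0002], [0.0156, 0.0017], [0.0179, 0.0138]]
0.004 20 [[0.0077, -0.0002], [0.0157, 0.0018], [0.0181, 0.0135]]
0.01 21 [[0.0147, 0.0008], [0.0159, 0.0026], [0.0182, 0.0039]]
0.016 20 [[0.0133, 0.0014], [0.0149, 0.0033], [0.0183, 0.0048]]
303 286
```

View pics/z10.png

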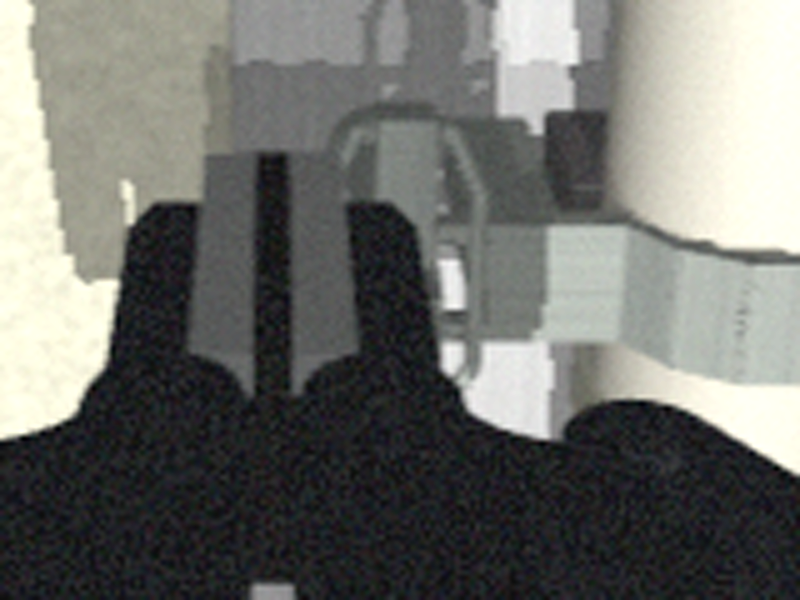

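Run:
```python
from h import *
M=np.c_[CX,CYV,Z]
tl(S-.02*CX-.06*CYV+.20*Z,feed=.3); hold(.2)
im,d,K,T=snap("wrist","w11"); print(observe()["time_s"])
A=(cloud("w11")-S)@M
dark=(im.max(2)<40)&(d>.2)&(abs(A[...,1])<.025)&(A[...,0]>.01)&(A[...,0]<.06)&(A[...,2]>-.03)
print("bar",dark.sum(),np.percentile(A[dark],[5,50,95],axis=0).round(4).tolist() if dark.any() else '')
def fit(n,k): 
    q=A[k]; print(n,len(q),np.polyfit(q[:,0],q[:,2],1).round(4)) if len(q)>5 else print(n,len(q))
y,x,z=abs(A[...,1]),A[...,0],A[...,2]
fit("wire",(y>.0135)&(y<.02)&(x>-.02)&(x<.018)&(z>-.006)&(z<.009)); fit("head",(y<.0045)&(x>-.042)&(x<-.012)&(z>-.004)&(z<.011))
e=(A[...,1]<-.03)&(A[...,1]>-.065)&(abs(x)<.013)&(z>-.03)&(z<.0); print("ear z",len(A[e]),(np.median(z[e])+.085) if e.any() else '')
u,v=proj(K,T,S).astype(int); print(u,v)
a=cv2.imread("pics/w11.png")[max(0,v-60):v+60,u-80:u+80]; cv2.imwrite("pics/z11.png",cv2.convertScaleAbs(cv2.resize(a,None,fx=5,fy=5,interpolation=2),alpha=1.6))
```

```text
45.65
bar 121 [[0.0217, -0.0128, 0.0033], [0.0239, -0.0024, 0.0064], [0.0266, 0.0092, 0.008]]
wire 240 [0.1466 0.0012]
head 222 [0.1291 0.0065]
ear z 587 0.07560035595137038
329 198
```

```bash
python3 -c "
from plant import *
print(observe()['ft_force'],observe()['time_s']); job_done()"
```

```text
[ 0.119053    0.46256318 -1.07401539] 45.65
the job is handed in; nothing more can be done
```

The near clamp is locked and the job is handed in at 45.7 s; no verdict was reported. I swung the strap shut, pushed the lock pin home from the robot's side with its loop up, and swung the loop over the stud until it snapped shut.

**Last checks, from wrist-camera depth:**
- **Strap:** the ear's top is at 75.6 mm (nominal 76 mm), so it is flat round the stud.
- **Pin:** it is in line with the hole but droops about 0.13 rad, inside the 0.25 rad limit. I estimate the tip is about 20 mm beyond the hole's centre; I did not see the tip directly.
- **Loop:** its bar is about 24 mm beyond the hole's centre. Wire and head slopes differ by about 0.02 rad, which puts the loop at shut.
- **Robot:** the gripper is clear of everything. I did not re-measure the other things on the bench, but I felt no contact with them.

**What went wrong on the way:**
- **First strap sweep:** it missed, because the real fingertips end 38 mm short of the reported TCP. I found this in the pictures and confirmed it by touching the bench.
- **First loop push:** it passed over the bar, because the released pin had drooped. I measured the bar again and the second push worked.
- **Picture limit:** the final picture could not be viewed because I had used all 12, so the last check rests on its depth and colour numbers only.

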